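# Third hand at the cork case pinning jig

## Task

Set the open-topped cork case down flat and square in the channel of the wooden jig, its open end towards the wooden end cap, still clear of the cap. Then slide it along the channel against the cap and press the sprung cap back steadily, at about 10 N, so that the brass pointers stand between their two brass pins, never pressing hard enough to crush the cork. Finish while still holding it pressed there, so that I can pin the cap on; leave the mug, glue and hammer alone.

Things in the scene. Friction and masses are not known exactly. Their poses are not given: they have to be found in the camera images.
- case: Cork trough, 120 long (x) x 56 wide (y) x 50 mm high, open at the top and at its +x end, closed at its -x end. Side walls 9 mm, closed end wall 12 mm, floor 10 mm thick. About 50 to 100 g. Origin at the centre of its underside, z up. It starts standing on the bench, open end pointing roughly away from the robot (within 1 rad).
- mouth (a point): Point on the case: middle of the lower edge of its open end, 60 mm along the case's +x from its origin, at its underside.
- jig: Fixed wooden jig on the bench. Origin on the bench top, z up; +x runs along its channel to the cap and points away from the robot within 0.35 rad. Its board is 18 mm thick, x from -130 to +200 mm, y +-75 mm. At rest the cap's face is at x = +85 mm. Behind the carriage, x = 165 to 185 mm, a steel block 50 mm high above the board.
- channel (a point): Point on the board's top at the middle line of the jig's channel, directly above the jig's origin, same axes. The channel for the case: two rails 16 mm high above the board, x from -100 to +75 mm, inner faces 60 mm apart (y = +-30 mm), outer faces at y = +-46 mm; a bar 16 mm high closes the near end at x = -100 mm.
- marks (a point): Middle between the two brass pins on the jig's left (+y) ledge, at their feet: jig x 114, y 58, z 54 mm. The pins are 3 mm thick, 6 mm high, at jig x = 107 and 121 mm; the right ledge at y = -58 mm has the same. The ledges are 14 mm wide, 36 mm high above the board, x from 95 to 185 mm.
- cap: Dark wooden end cap across the far end of the channel, 56 wide x 54 high x 10 mm thick, on a sprung steel carriage. Origin in the middle of its channel-side face, at board-top level; axes as the jig's. It slides only along the jig's +x: at rest its origin is at jig x = 85 mm, fully back at 115 mm.
- pointer (a point): On the left brass pointer (2 mm thick in x), which moves with the cap, at cap x = 17, y = 58 mm, just above the pin tops; one more at y = -58 mm. Seen from above it stands clear between its pins with the cap pushed back 7.5 to 16.5 mm. The spring gives from 4 N and takes 0.5 N more per mm (10 N at 12 mm); it springs back if let go. Over 26 mm, or over 25 N, crushes the cork.
- mug: Cork mug, 84 mm across, 85 mm high, standing to the robot's right. Leave alone. Origin under its centre.
- glue: Blue glue bottle, 56 mm across, 150 mm high, standing to the robot's right. Leave alone. Origin under its centre.
- hammer: Small hammer, 240 mm long, lying to the robot's left. Leave alone. Handle to its -x, head to its +x.
Not all that is in view belongs to the job. Leave any pink or red look-alike of the case alone.

How it is judged:
By the outcome, as a careful person would: the job done as asked, in the order asked, and still so for the second after the job is handed in, while the arm keeps its last pose, push and grip.
It also fails if it takes over 48 s, if anything falls off the work surface, if the arm or the gripper's body presses on something with over 40 N, if the wrist force passes 120 N, or if a joint passes its speed limit or range.

## Robot

A 6-joint arm with a two-finger parallel gripper is mounted at the origin on the work surface. World frame = base frame: x ahead of the robot, y to its left, z up, the work surface at z = 0. Lengths are in mm, angles in rad, forces in N, time in s.
With the tool pointing down it reaches from about 300 to 775 mm from the base axis. Payload 14.6 kg.
Tool frame: the origin (TCP) lies on the centre line of the jaws, within the pads' length; the fingertips stand 19 mm ahead of it and the grasp point (between the pads) is the TCP (bot.tip_reach is the distance from the TCP to the fingertips, in mm); z points along the fingers, y is the line along which they close (so a half turn about z gives the same grasp; the last joint's range is limited). The gripper opens to 85 mm and grips with 20 to 120 N. Pads are 22 mm wide; open, the fingers measure 114 mm over their backs; the gripper's body (76 mm by 85 mm) begins 54 mm behind the grasp point. The pads swing forward as they close: fully open they stand 13 mm farther back than shut.
Start: joints at [1.098, 0.3, 1.521, -0, 1.321, -0.067], TCP at [217.111, 505.324, 250.281] pointing down, gripper open.
Joint ranges: [-3.03, 3.03], [-0.79, 2.21], [0.23, 2.52], [-1.04, 4.18], [0, 3.07], [-2.55, 2.55]. Speed limits (rad/s): [2.22, 2.22, 2.57, 3.14, 3.14, 3.14].

## Interface

Orientations are given as a unit quaternion [w, x, y, z].
In Python, from rig import bot gives the robot as it stands. Calls block until the motion is done:
- bot.move_to(position, orientation): joint-space move of the TCP to a pose.
- bot.servo_line(position, attitude=None, speed=150, until_force=None): straight line of the TCP; attitude=None keeps the orientation; speed is the mean speed in mm/s. With until_force (N) it stops when the force on the tool has changed by that much, and returns True; else False.
- bot.move_joints(angles): joint-space move.
- bot.move_gripper(opening, grip_force=None): finger opening in mm; grip_force is the grip in N (None keeps the last); returns when the fingers have stopped.
- bot.dwell(seconds).
- bot.ik(position, orientation): joint angles nearest the present ones, or None.
- bot.read_state(): the state.
- bot.read_camera(name): name is "scene" or "side" or "wrist"; returns a dict with "image" (400x640x3 uint8, blue, green, red), "depth" (400x640 float32, mm along the optical axis (not along the pixel's ray), 0 where there is no reading), "fovy" (degrees; the focal length in pixels is half the picture's height over the tangent of half this angle, whatever the lens; pixels are square), "cx", "cy" (the principal point, pixels), "k1" (the pictures are not rectified: a ray, as slopes to the right and down, at radius r is drawn at 1 + k1 r^2 times it, then the intrinsics apply), "eye" and "attitude" of the camera in the world; the wrist camera has in their place "mount" (4x4, takes a point from camera to tool coordinates, whose origin is the TCP and whose axes are the flange's). Camera axes: x right, y down, z forward; pixel columns grow to the right and rows downward; lengths in mm; the calibration is good to about 2 mm. A picture is of the moment at which its call begins: read the wrist's pose just before it.
A pose or a line that the arm cannot do raises bot.MotionError and nothing moves.
- bot.finish_job(): hands the job in; it is judged then, once.
The state is a dict: "clock": time; "joint_positions": joint angles; "qvel": joint speeds; "effort": joint torques, N m; "ee_pos": TCP position; "tool_rot": TCP orientation; "ft_force": force on the tool from outside, world axes, zero at the start; "moment": the same for the moment, N m; "grip_width": finger opening in mm; "grip_force": force on a finger pad.
Only numpy, scipy, OpenCV 4.12 (cv2) and the standard library are available. Lean on these libraries where they do the work, as an engineer would, in place of code of your own. Each camera call takes 0.05 s, during which the arm holds its last target. There are 200 camera calls.

## Working session

There is one attempt and no reset: what is moved stays moved. The work goes in short steps, each a Python script; the robot and the scene stay as the last script left them, time stands still between calls to the robot, and variables do not carry over. Pictures are saved under pics/ and viewed, at most 10 in all, crops included, and the job is handed in when it is done.

```bash
ls; mkdir -p pics; cat > h.py <<'E'
import numpy as np, cv2
from scipy.spatial.transform import Rotation as R
from rig import bot
def rot(q): return R.from_quat([q[1],q[2],q[3],q[0]]).as_matrix()
def quat(m):
    a=R.from_matrix(m).as_quat(); return [a[3],a[0],a[1],a[2]]
def cam(name):
    s=bot.read_state(); c=bot.read_camera(name)
    h,w=c["depth"].shape; c["f"]=h/2/np.tan(np.radians(c["fovy"])/2)
    if "mount" in c:
        T=np.eye(4); T[:3,:3]=rot(s["tool_rot"]); T[:3,3]=s["ee_pos"]; M=T@np.array(c["mount"])
        c["Rw"],c["o"]=M[:3,:3],M[:3,3]
    else: c["Rw"],c["o"]=rot(c["attitude"]),np.array(c["eye"])
    return c
def rays(c,px):
    K=np.array([[c["f"],0,c["cx"]],[0,c["f"],c["cy"]],[0,0,1.]])
    p=cv2.undistortPoints(np.array(px,float).reshape(-1,1,2),K,np.array([c["k1"],0,0,0.])).reshape(-1,2)
    return np.c_[p,np.ones(len(p))]@c["Rw"].T
def plane(c,px,z):
    d=rays(c,px); return c["o"]+d*((z-c["o"][2])/d[:,2])[:,None]
def cloud(c):
    h,w=c["depth"].shape; v,u=np.mgrid[:h,:w]
    d=rays(c,np.c_[u.ravel(),v.ravel()]); return (c["o"]+d*c["depth"].reshape(-1,1)).reshape(h,w,3)
E
python3 - <<'E'
from h import *
for n in("scene","side"):
    c=cam(n); cv2.imwrite(f"pics/{n}0.png",c["image"]); print(n,c["o"],c["Rw"][:,2],c["k1"],c["fovy"])
    np.savez(f"{n}0.npz",**{k:c[k] for k in c})
print(bot.read_state())
E
```

```text
pics
scene [1570.30077939  464.54681606  807.78676702] [-0.77292358 -0.32815274 -0.54305149] -0.003304504081540026 42.77613406788952
side [  218.99525064 -1324.54035701   852.44286748] [ 0.20150151  0.83654776 -0.50949483] -0.10264159700736349 43.42142634072342
{'clock': 0.1, 'joint_positions': array([ 1.09839544e+00,  3.00438024e-01,  1.52152140e+00, -1.38714814e-05,
        1.32066654e+00, -6.65934980e-02]), 'qvel': array([-0.00124373, -0.00107689, -0.00055676,  0.00092445, -0.00108448,
        0.00074844]), 'effort': array([ 4.60766576e-03, -5.44368947e+01, -3.62375951e+01,  5.81204699e-05,
        2.90299424e-03,  1.12516361e-04]), 'ee_pos': array([217.0373764 , 505.16738274, 249.76468493]), 'tool_rot': array([-1.31082131e-04,  2.01512593e-01,  9.79485788e-01, -4.99798363e-04]), 'ft_force': array([-0.17920843,  0.37195429,  0.09147659]), 'moment': array([-0.00217172,  0.02966135,  0.03022828]), 'grip_force': 0.0, 'grip_width': 85.34437014418945}
```

View pics/scene0.png

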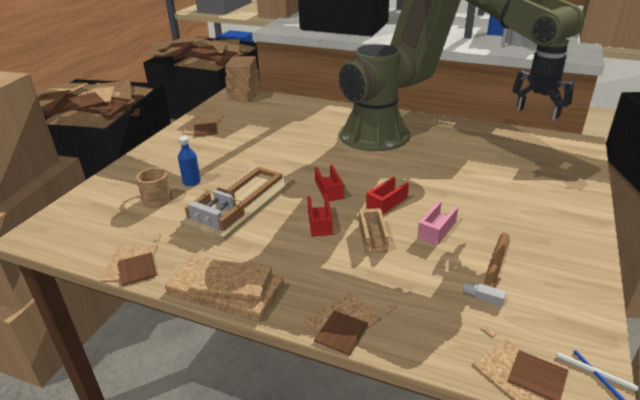

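View pics/side0.png

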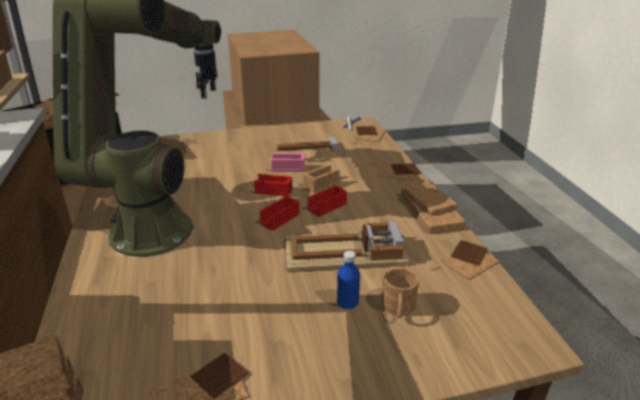

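The scene view shows these possible cases: tan cork (373,231), red (328,183), (319,216) and (387,195), and pink (437,222). I choose the cork one. The jig is at (240,197) with its cap at about (225,205), the mug at (153,188), the glue at (189,165) and the hammer at (492,270). The side view agrees: case (322,177), jig (345,247).

```bash
python3 - <<'E'
from h import *
c=dict(np.load("scene0.npz"));
for k in("f","cx","cy","k1"): c[k]=float(c[k])
P=cloud(c)
names=dict(case=(373,231),r1=(328,183),r2=(319,216),r3=(387,195),pink=(437,222),jignear=(262,185),capend=(205,215),mug=(153,188),glue=(189,165),ham=(492,270))
for k,(u,v) in names.items(): print(k,plane(c,[(u,v)],20).round()[0],P[v,u].round())
im=c["image"][150:270,150:460]; cv2.imwrite("pics/crop0.png",cv2.resize(im,None,fx=2.5,fy=2.5,interpolation=cv2.INTER_CUBIC))
E
```

```text
case [565. 175.  20.] [554. 172.  11.]
r1 [388. -18.  20.] [375. -24.  11.]
r2 [552.  21.  20.] [536.  14.   8.]
r3 [391. 162.  20.] [433. 173.  48.]
pink [470. 319.  20.] [455. 317.   9.]
jignear [ 465. -196.   20.] [ 485. -184.   34.]
capend [ 655. -269.   20.] [ 692. -240.   52.]
mug [ 591. -490.   20.] [ 644. -438.   63.]
glue [ 439. -469.   20.] [ 510. -410.   70.]
ham [611. 474.  20.] [615. 473.  23.]
```

View pics/crop0.png

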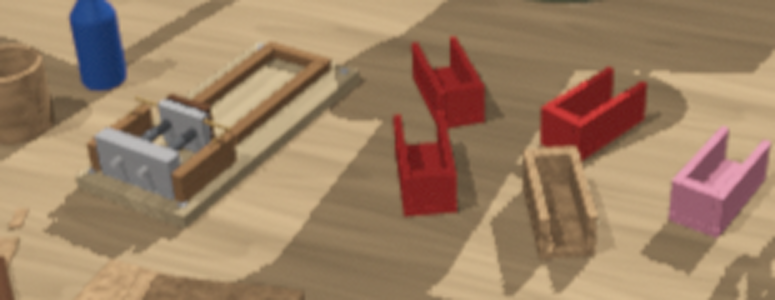

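The crop shows the cork trough at crop (560,200). Its closed end faces the robot and its open end faces the camera. The red cases stand around it and none is cork. Next I look from above with the wrist camera.

```bash
python3 - <<'E'
from h import *
q=[0,0,1,0]
def look(p,n):
    bot.move_to(p,q); c=cam("wrist"); np.savez(n+".npz",**c); cv2.imwrite(f"pics/{n}.png",c["image"])
    print(n,bot.read_state()["clock"],c["o"].round(1),c["Rw"].round(2).tolist(),c["fovy"],c["k1"])
look([500,165,330],"wcase")
look([500,-200,330],"wjig")
E
```

```text
wcase 1.8 [426.2 165.7 454.4] [[-0.0, 0.96, 0.29], [1.0, 0.0, 0.0], [-0.0, 0.29, -0.96]] 70.97104484202464 -0.0031025401093772724
wjig 3.2167 [ 426.7 -199.   454.6] [[-0.0, 0.96, 0.29], [1.0, 0.0, 0.0], [-0.0, 0.29, -0.96]] 70.97104484202464 -0.0031025401093772724
```

View pics/wcase.png

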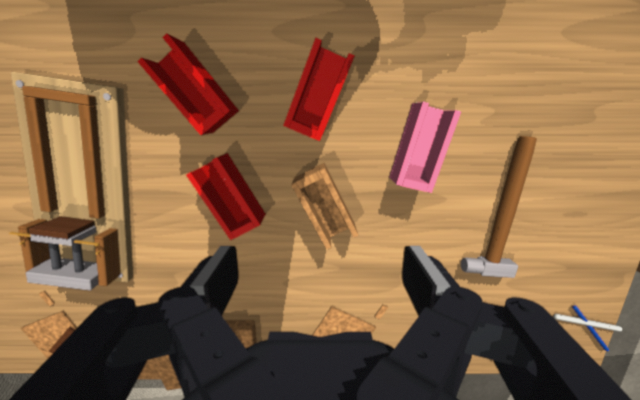

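View pics/wjig.png

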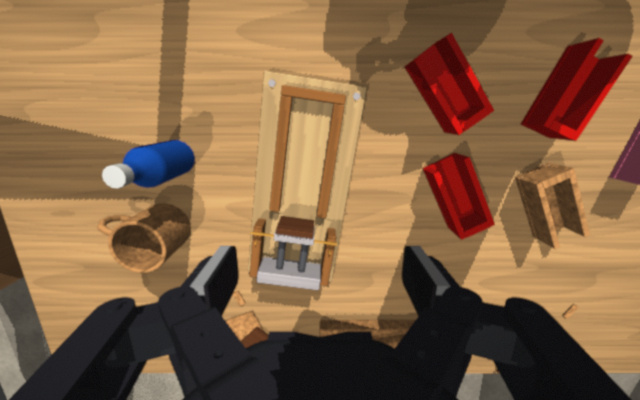

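The wrist views show the cork case from its closed end (310,178) to its open end (343,240), so the mouth points +x and slightly +y. The jig runs from its near bar (313,95) to its cap (295,228). I measure both from the depth points.

```bash
python3 - <<'E'
from h import *
def ld(n):
    c=dict(np.load(n+".npz"))
    for k in("f","cx","cy","k1"): c[k]=float(c[k])
    return c
def rect(p,l):
    (cx,cy),(w,h),a=cv2.minAreaRect(p.astype(np.float32)); print(l,len(p),round(cx,1),round(cy,1),round(w,1),round(h,1),round(a,2))
c=ld("wcase"); P=cloud(c); hsv=cv2.cvtColor(c["image"],cv2.COLOR_BGR2HSV)
def comp(m):
    n,L,s,_=cv2.connectedComponentsWithStats(m.astype(np.uint8)); return L==1+np.argmax(s[1:,4])
for n,box in(("wcase",(280,150,370,260)),("wjig",(505,150,600,260))):
    c=ld(n);P=cloud(c);u0,v0,u1,v1=box;Q=P[v0:v1,u0:u1];z=Q[...,2]
    m=comp(z>12); q=Q[m]; print(n,"z pct",np.percentile(q[:,2],[1,25,50,75,90,99]).round(1),"bench",np.median(z[z<8]))
    rect(q[:,:2],"all>12"); t=Q[comp(abs(z-50)<7)]; rect(t[:,:2],"top")
    # colours check
    print(np.median(c["image"][v0:v1,u0:u1][m],axis=0))
for n,box in(("wjig",(245,60,375,300)),("wcase",(10,65,130,292))):
    c=ld(n);P=cloud(c);u0,v0,u1,v1=box;Q=P[v0:v1,u0:u1];z=Q[...,2]
    b=Q[comp((z>10))]; rect(b[:,:2],n+" board")
    r=Q[comp((z>28)&(z<42)&(Q[...,0]<640))]; rect(r[:,:2],"rails"); print("railz",np.median(r[:,2]), "board z",np.median(z[(z>12)&(z<24)]))
    e=Q[(z>12)&(z<24)&(Q[...,0]<600)];rect(e[:,:2],"boardtop")
    k=z>68-4; k&=z<90; rect(Q[k][:,:2],"z>64: cap/block"); h=np.histogram(Q[...,2],bins=range(0,90,4));print(h[0])
E
```

```text
wcase z pct [12.2 41.5 50.5 51.2 51.8 52.9] bench 1.0794420635178312
all>12 1643 533.0 162.3 201.1 72.3 17.94
top 1197 569.3 173.7 120.2 56.2 26.66
[ 76. 125. 173.]
wjig z pct [12.5 27.4 41.1 50.3 51.3 52.7] bench 0.9906546155965259
all>12 3450 488.7 29.5 459.9 113.3 60.99
top 1584 568.9 173.8 121.3 57.3 26.81
[ 44.   71.5 100. ]
wjig board 19493 542.7 -229.1 150.2 328.8 81.75
rails 3187 489.2 -221.4 92.0 188.8 81.77
railz 34.89427708654222 board z 19.041113925125188
boardtop 10516 495.1 -222.2 150.2 232.6 81.8
z>64: cap/block 1445 642.1 -243.6 131.3 100.7 81.57
[10430     2     0     5 10527  1640   166   176  2938   452   128   146
   190  1234   202   158   302   879   264     0     0     0]
wcase board 21187 562.6 -80.0 452.7 333.3 82.68
rails 3941 489.4 -220.3 95.8 189.4 82.01
railz 34.66193883673935 board z 19.12157213870313
boardtop 9592 493.8 -221.3 153.9 230.9 81.92
z>64: cap/block 1573 642.0 -242.1 131.8 99.9 81.28
[4981  236  288  312 8582 2073  740  828 3287  639  285  350  472 1307
  281  223  427  857  287    2    0    0]
```

The case is at (569,174), yaw +26.7°, and measures 120×56 with its top at z 50, all as specified. The jig origin is at (508,-224), yaw -8.2°, and its rails and board agree in size and height. Now I grasp, lift and look again above the jig.

```bash
cat >> h.py <<'E'
def att(yaw): return quat(R.from_euler('z',yaw).as_matrix()@np.diag([-1.,1,-1]))
JY=np.radians(-8.22); JO=np.array([508.06,-224.1]); U=np.array([np.cos(JY),np.sin(JY)]); N=np.array([-U[1],U[0]])
def jig(x,y,z): return [*(JO+U*x+N*y),18+z]
def injig(p): d=np.array(p)[...,:2]-JO; return d@U,d@N
E
python3 - <<'E'
from h import *
a=att(np.radians(26.7))
bot.move_gripper(76,25)
bot.move_to([569.1,173.7,120],a)
bot.servo_line([569.1,173.7,41],speed=80)
bot.move_gripper(50,25); s=bot.read_state(); print(s["grip_width"],s["grip_force"],s["ft_force"],s["clock"])
bot.servo_line([569.1,173.7,140],speed=100)
bot.move_to(jig(-5,0,110),att(JY))
c=cam("wrist"); np.savez("wheld.npz",**c); cv2.imwrite("pics/wheld.png",c["image"]); s=bot.read_state();print(s["grip_width"],s["grip_force"],s["ee_pos"],s["clock"])
P=cloud(c)
np.save("P.npy",P)
x,y=injig(P);z=P[...,2]
for lo,hi in((28,42),(110,150)):
    m=(z>lo)&(z<hi)&(abs(y)<60)&(x<70)
    print(lo,m.sum(),np.percentile(x[m],[0,1,99,100]).round(1),np.percentile(y[m],[0,1,50,99,100]).round(1),np.median(z[m]))
E
```

```text
55.690869269917535 27.70224094390869 [-1.3088245  -0.90555999  5.95286174] 6.525
56.04551172497889 27.038506865501404 [ 503.58554234 -222.5063333   128.01120099] 9.2083
28 5254 [-113.7 -113.3  -59.   -55.7] [-45.9 -45.   -0.5  45.4  46.5] 34.85582161285468
110 15044 [-64.9 -64.7  32.   48.3] [-40.7 -37.6   0.6  39.4  42.4] 137.16428113755
```

View pics/wheld.png

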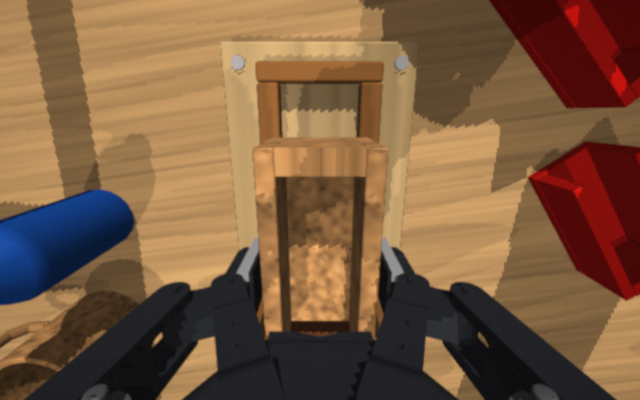

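The case hangs square in the jaws, its closed end at about (320,158), in line with the rails below. I check the lateral and yaw offsets numerically, then set it down.

```bash
python3 - <<'E'
from h import *
P=np.load("P.npy");x,y=injig(P);z=P[...,2]
def mid(lo,hi,x0,x1,w):
    m=(z>lo)&(z<hi)&(x>x0)&(x<x1)&(abs(y)<w); a,b=y[m].min(),y[m].max(); q=np.percentile(y[m],[.5,99.5]); return m.sum(),((a+b)/2).round(2),(b-a).round(1),q.mean().round(2)
for b in range(-110,-60,10): print("rail",b,mid(30,40,b,b+10,55))
for b in range(-65,-15,10): print("case",b,mid(132,145,b,b+10,34))
m=(z>132)&(z<145)&(x<-22)&(abs(y)<34)
print(cv2.minAreaRect(np.c_[x,y][0:0] if 0 else np.stack([x[m],y[m]],1).astype(np.float32)), np.percentile(z[m],[5,50,95]))
m=(z>30)&(z<40)&(x<-60)&(abs(y)<55); print(cv2.minAreaRect(np.stack([x[m],y[m]],1).astype(np.float32)))
E
```

```text
rail -110 (np.int64(1971), np.float64(0.17), np.float64(92.2), np.float64(0.07))
rail -100 (np.int64(711), np.float64(0.04), np.float64(91.8), np.float64(0.18))
rail -90 (np.int64(644), np.float64(0.1), np.float64(91.9), np.float64(0.12))
rail -80 (np.int64(602), np.float64(0.3), np.float64(92.3), np.float64(0.16))
rail -70 (np.int64(581), np.float64(0.29), np.float64(92.0), np.float64(0.29))
case -65 (np.int64(3339), np.float64(0.84), np.float64(56.0), np.float64(0.84))
case -55 (np.int64(1528), np.float64(0.95), np.float64(56.3), np.float64(0.91))
case -45 (np.int64(970), np.float64(0.81), np.float64(56.1), np.float64(0.92))
case -35 (np.int64(897), np.float64(0.79), np.float64(56.0), np.float64(0.86))
case -25 (np.int64(1197), np.float64(0.23), np.float64(67.5), np.float64(0.25))
((-43.46366882324219, 0.9321498870849609), (42.85139465332031, 56.3658447265625), 0.06325163692235947) [135.75749603 137.32446612 138.34968306]
((-86.87114715576172, 0.2650337219238281), (53.56319808959961, 92.33251953125), 0.1514447182416916)
```

```bash
python3 - <<'E'
from h import *
a=att(JY); Y=-0.7
bot.servo_line(jig(-5,Y,50),a,speed=60)
h=bot.servo_line(jig(-5,Y,38),speed=12,until_force=3)
s=bot.read_state();print(h,s["ee_pos"],s["ft_force"],injig(s["ee_pos"]))
if s["ee_pos"][2]<61.5:
    bot.move_gripper(66); bot.dwell(.2)
c=cam("wrist"); cv2.imwrite("pics/wset.png",c["image"]); P=cloud(c);x,y=injig(P);z=P[...,2]
m=(abs(y)<34)&(x<-25)&(x>-75)&(z>60)&(z<80); print("case top z",np.median(z[m]),cv2.minAreaRect(np.stack([x[m],y[m]],1).astype(np.float32)))
s=bot.read_state();print(s["ft_force"],s["grip_width"],s["clock"])
E
```

```text
True [ 502.95095296 -224.03854338   59.59821408] [-1.32641589  0.15488259  6.48812236] (np.float64(-5.065345373008385), np.float64(-0.6696378058853749))
case top z 68.88131951965877 ((-45.154109954833984, -0.6896476745605469), (56.16819763183594, 40.307281494140625), 89.98698425292969)
[-0.37267151 -0.16286889 -0.68918984] 65.68948485616116 11.575
```

View pics/wset.png

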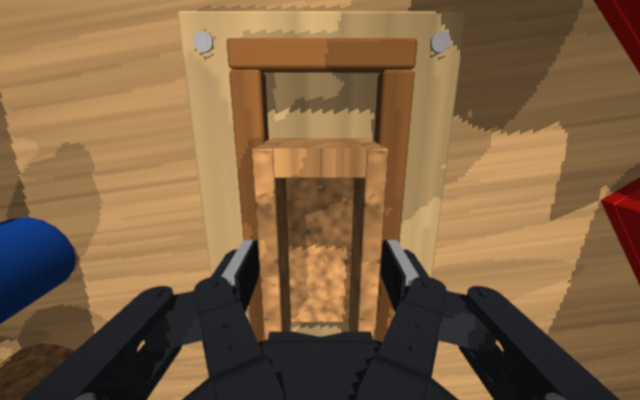

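The case sits flat in the channel (top z about 68 after the 1 mm depth bias), square, and clear of the cap. I regrip and slide it, stepping the press.

```bash
python3 - <<'E'
from h import *
bot.move_gripper(50,25)
z=bot.read_state()["ee_pos"][2]-18; f0=np.array(bot.read_state()["ft_force"])[:2]@U
print("f0",f0,bot.read_state()["grip_force"])
bot.servo_line(jig(14,-.7,z),speed=40)
def rep(x):
    s=bot.read_state(); f=s["ft_force"]; print(x,injig(s["ee_pos"])[0].round(2),"axial",(np.array(f)[:2]@U).round(2),"z",f[2].round(2),s["grip_force"].round(1),s["clock"])
rep(14)
for x in(18,21,24,27):
    bot.servo_line(jig(x,-.7,z),speed=15); bot.dwell(.15); rep(x)
c=cam("wrist"); P=cloud(c);x,y=injig(P);zz=P[...,2]
m=(abs(y)<34)&(x<10)&(x>-75)&(zz>60)&(zz<80); print("rear x",np.percentile(x[m],[0,1]),np.median(zz[m]))
E
```

```text
f0 -0.5390101556396273 27.137917578220367Traceback (most recent call last):
  File "<stdin>", line 8, in <module>
  File "<stdin>", line 7, in rep
AttributeError: 'float' object has no attribute 'round'
```

```bash
cat >> h.py <<'E'
def rep(x):
    s=bot.read_state(); f=np.array(s["ft_force"]); print(x,"tcp",injig(s["ee_pos"]),"axial %.2f z %.2f grip %.1f t %.1f"%(f[:2]@U,f[2],s["grip_force"],s["clock"]))
def rear():
    c=cam("wrist"); P=cloud(c);x,y=injig(P);zz=P[...,2]
    m=(abs(y)<34)&(x<15)&(x>-75)&(zz>60)&(zz<80); print("rear x",np.percentile(x[m],[0,1]),np.median(zz[m]))
E
python3 - <<'E'
from h import *
z=bot.read_state()["ee_pos"][2]-18
rep(14); rear()
for x in(18,21,24,27):
    bot.servo_line(jig(x,-.7,z),speed=15); bot.dwell(.15); rep(x)
rear()
E
```

```text
14 tcp (np.float64(14.265978103916085), np.float64(-0.6734345332012569)) axial 1.95 z 1.23 grip 27.1 t 12.4
rear x [-45.69082579 -45.49499798] 68.92451451295696
18 tcp (np.float64(18.069121084703692), np.float64(-0.7056983587892771)) axial 1.32 z 0.15 grip 27.0 t 13.1
21 tcp (np.float64(21.05239234482477), np.float64(-0.7029909287446363)) axial 1.02 z -0.32 grip 27.0 t 13.6
24 tcp (np.float64(24.03494583101068), np.float64(-0.7008040033939057)) axial -0.31 z 0.49 grip 27.0 t 14.1
27 tcp (np.float64(26.70218895527014), np.float64(-0.7163392260570214)) axial -5.34 z 3.50 grip 27.5 t 14.6
rear x [-33.24984749 -33.07501185] 68.84453765858561
```

```bash
python3 - <<'E'
from h import *
z=bot.read_state()["ee_pos"][2]-18
for x in(30,33,36,37.5):
    bot.servo_line(jig(x,-.7,z),speed=12); bot.dwell(.2); rep(x)
rear()
for n in("scene","side"):
    c=cam(n); np.savez(n+"1.npz",**c)
    K=np.array([[c["f"],0,c["cx"]],[0,c["f"],c["cy"]],[0,0,1.]])
    px=[]
    for s in(1,-1):
        p=np.array([jig(q,58*s,42) for q in(107,114,121)])
        px.append(cv2.projectPoints((p-c["o"])@c["Rw"],np.zeros(3),np.zeros(3),K,np.array([c["k1"],0,0,0.]))[0].reshape(-1,2).round(1))
    print(n,np.array(px).tolist())
    ce=np.array(px).reshape(-1,2).mean(0).astype(int); im=c["image"][ce[1]-40:ce[1]+40,ce[0]-50:ce[0]+50]
    cv2.imwrite(f"pics/{n}1.png",cv2.resize(im,None,fx=7,fy=7,interpolation=cv2.INTER_CUBIC)); print("crop origin",ce-[50,40])
E
```

```text
30 tcp (np.float64(29.49923298197454), np.float64(-0.7096376983358124)) axial -7.16 z 6.31 grip 27.7 t 15.2
33 tcp (np.float64(32.3223325598964), np.float64(-0.7107277924419302)) axial -9.78 z 7.66 grip 27.8 t 15.8
36 tcp (np.float64(35.14095557210721), np.float64(-0.7222905866620899)) axial -11.78 z 8.28 grip 27.9 t 16.4
37.5 tcp (np.float64(36.523112892641635), np.float64(-0.6995386940371804)) axial -12.55 z 8.68 grip 28.0 t 16.9
rear x [-23.42364006 -23.27931325] 68.91926488529582
scene [[[237.6, 202.6], [235.9, 203.9], [234.2, 205.2]], [[204.2, 191.3], [202.5, 192.5], [200.7, 193.8]]]
crop origin [169 158]
side [[[367.1, 221.4], [369.5, 221.3], [371.9, 221.2]], [[374.2, 245.2], [376.7, 245.0], [379.3, 244.9]]]
crop origin [323 193]
```

View pics/scene1.png

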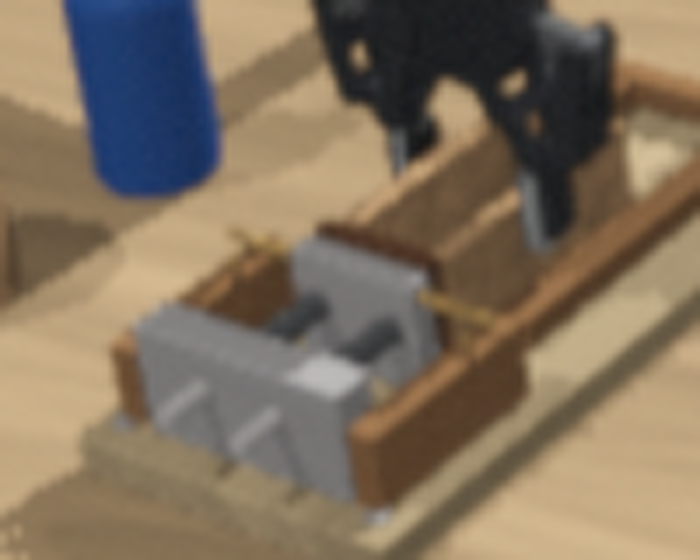

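View pics/side1.png

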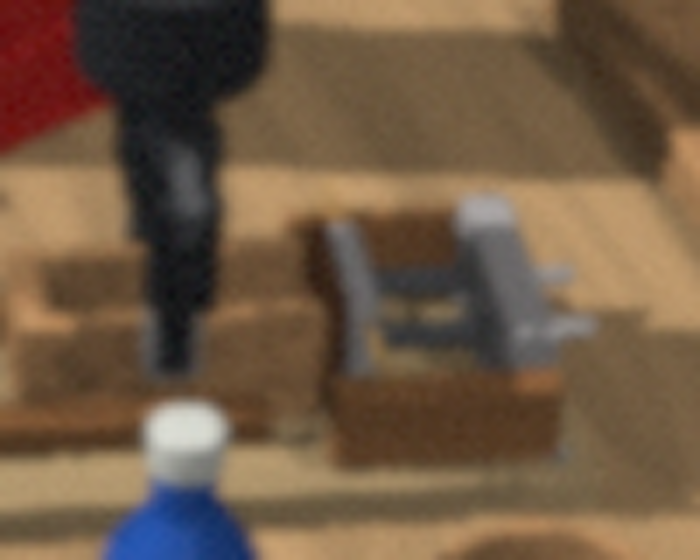

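Both crops show the case against the cap, the cap pushed back, and the brass pointer over its ledge near the pins. I measure the cap travel independently from the before and after depth images.

```bash
python3 - <<'E'
from h import *
for n in("scene","side"):
    for k in"01":
        c=dict(np.load(n+k+".npz"))
        for q in("f","cx","cy","k1"): c[q]=float(c[q])
        P=cloud(c);x,y=injig(P);z=P[...,2]; im=c["image"].astype(int); grey=(np.ptp(im,axis=2)<30)
        hsv=cv2.cvtColor(c["image"],cv2.COLOR_BGR2HSV)
        f=(abs(y)<20)&(z>55)&(z<72)&(x>80)&(x<145)
        g=f&grey
        print(n,k,"all",f.sum(),np.percentile(x[f],[2,50,98]).round(1),"grey",g.sum(),np.percentile(x[g],[10,50,90]).round(1))
        b=(abs(abs(y)-58)<5)&(z>57)&(z<70)&(x>90)&(x<135); print("  brass",b.sum(),[ (np.median(x[b&(s*y>0)]).round(1) if (b&(s*y>0)).any() else None) for s in(1,-1)])
rep("now")
E
```

```text
scene 0 all 101 [ 82.7 103.2 127.9] grey 88 [ 95.1 103.7 107.3]
  brass 18 [np.float64(100.9), np.float64(101.4)]
scene 1 all 100 [ 89.6 113.3 118.4] grey 85 [106.5 114.8 117.4]
  brass 14 [np.float64(110.6), np.float64(111.9)]
side 0 all 64 [ 85.1  96.4 124.7] grey 36 [ 96.4 102.1 106.2]
  brass 4 [None, np.float64(104.7)]
side 1 all 81 [ 82.5 103.7 127. ] grey 45 [104.1 112.1 117.6]
  brass 9 [np.float64(113.5), np.float64(114.1)]
now tcp (np.float64(36.503565410347996), np.float64(-0.7183143801250101)) axial -11.79 z 8.86 grip 28.0 t 17.0
```

```bash
python3 - <<'E'
from h import *
bot.dwell(1); rep("hold"); rear(); print(bot.finish_job())
E
```

```text
hold tcp (np.float64(36.54279143853096), np.float64(-0.7177988348485913)) axial -12.72 z 8.86 grip 28.0 t 18.0
rear x [-23.44703399 -23.2659652 ] 68.89997587595077
the job is handed in; nothing more can be done
None
```

I've handed the job in with the arm still holding the case, which sits flat and square in the channel and presses the cap back about 11 mm (7.5–16.5 mm needed). I put the push on the cap at about 10 N: the wrist read 12–13 N, some of it likely friction on the board. I never saw the pointers clear between their pins, so that rests on the measured travel.

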